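# Check the wheels of the feed track by fingertip

### The arm

A 6-joint arm with a two-finger parallel gripper is mounted at the origin on the work surface. World frame = base frame: x ahead of the robot, y to its left, z up, the work surface at z = 0. Lengths are in m, angles in rad, forces in N, time in s.
With the tool pointing down it reaches from about 0.375 to 0.9 m from the base axis. Payload 3.1 kg.
Tool frame: the origin (TCP) lies at the very end of the fingers, on their centre line; the grasp point (between the pads) lies 19 mm behind it (manip.grasp_offset is the distance from the TCP to the grasp point, in m); y points along the fingers, z is the direction in which the jaws open and shut, and the axes are right-handed (so a half turn about y gives the same grasp; the last joint's range is limited). The gripper opens to 85 mm and grips with 20 to 120 N. Pads are 22 mm wide; open, the fingers measure 114 mm over their backs; the gripper's body (76 mm by 85 mm) begins 54 mm behind the grasp point. The pads swing forward as they close: fully open they stand 13 mm farther back than shut.
Start: joints at [-1.304, 0.527, 1.433, -0, 1.181, -0.178], TCP at [0.27, -0.564, 0.231] pointing down, gripper open.
Joint ranges: [-3.08, 3.08], [-0.75, 2.2], [0.22, 2.44], [-1.43, 4.57], [0, 2.65], [-2.85, 2.85]. Speed limits (rad/s): [2.79, 2.79, 3.14, 3.14, 3.14, 3.14].

### API

Orientations are given as a unit quaternion [x, y, z, w].
In Python, from station import manip gives the robot as it stands.
- The arm moves only by the tool apply_moves, never from a script. Its argument "motion" is a list of rows, each a list of 5 numbers: the finger opening in mm, from 0 to 85.4, then the shift along the tool's x, y, z in units of 30 mm (1.0 is 30 mm), then the turn about the tool's y in units of 10 degrees (1.0 is 10 degrees). In form: [[fingers, x, y, z, twist], ...]. A call has 1 to 12 rows; each row is the pose to reach, as a shift and turn from the pose commanded when the call began, along the tool's axes at that moment; what a row does not reach only later rows make up. A row lasts 1/8 s, in which the tool goes at most 62.5 mm and 10.7 degrees, less where a joint would pass 70% of its speed; a pose out of reach is approached as far as the arm can. A call with a gripper value outside its range is refused whole. The fingers move at their own pace and stop on an object; "squeeze" is the grip in N (left out, the last holds). Time passes only in rows, so rows that repeat a pose let the fingers close. It gives the time, the measured TCP pose, the force and the opening at its end, in the units of the state.
- manip.sense(): the state, without advancing time (a new reading comes with each control period).
- manip.snapshot(name): name is "scene" or "top"; returns the picture (480x640x3 uint8, red, green, blue); there is no depth.
- manip.get_calibration(name): a dict with "intrinsics" (3x3 intrinsics, pixels), "extrinsics" (4x4, takes a point from camera to world coordinates). Camera axes: x right, y up, looking along -z (the intrinsics and any distortion apply to the point x, -y, -z); pixel columns grow to the right and rows downward; lengths in m; the calibration is good to about 2 mm. A picture is of the moment at which its call begins. get_calibration takes no time and is no camera call.
- manip.sign_off(): hands the job in, once; it reports no verdict.
The state is a dict: "t": time; "q": joint angles; "qd": joint speeds; "tau": joint torques, N m; "tcp_pos": TCP position; "tool_rot": TCP orientation; "force": force on the tool from outside, world axes, zero at the start; "ft_torque": the same for the moment, N m; "finger_gap": opening from 0.0 (shut) to 1.0 (fully open).
Only numpy, scipy, OpenCV 4.12 (cv2) and the standard library are available. Lean on these libraries where they do the work, as an engineer would, in place of code of your own. Each camera call takes 0.05 s, during which the arm holds its last target.

### The job

Before the first baskets of the shift go on the feed track, check that no wheel sticks: slowly run your fingertips, with a light touch, down both rows of orange wheels, from the raised end towards the end stop, so that every wheel turns visibly the way the baskets travel. Do not knock or lean on the track, pick nothing up, leave everything else standing where it is, and finish clear of the track.

Things in the scene. Friction and masses are not known exactly. Their poses are not given: they have to be found in the camera images.
- track: gravity feed track screwed to the table, 220 x 410 mm: two steel rails (U channels 36 wide, 400 long) with 5 orange wheels each. Origin on the table under its middle. y runs level along the rails to the raised end, x across them from near to far row, z up; rows at x = -75 and +75 mm. Rails fall 4 degrees to -y, the way baskets travel, to a grey end stop 50 mm past the last wheels, 14 mm higher than their tops
- near_first (a point): top of the tread of the first wheel, at the raised end, of the near row (closer to the robot). Wheels are hard plastic, 48 mm across, 22 wide, 75 apart; their tops lie on the straight line from here to near_last, 128 to 150 mm above the table and 10 mm above the channel edges. The rail runs on 50 mm uphill of here, with nothing above it
- near_last (a point): top of the tread of the fifth and last wheel, towards the end stop, of the near row (closer to the robot)
- far_first (a point): top of the tread of the first wheel, at the raised end, of the far row. Wheels are hard plastic, 48 mm across, 22 wide, 75 apart; their tops lie on the straight line from here to far_last, 128 to 150 mm above the table and 10 mm above the channel edges. The rail runs on 50 mm uphill of here, with nothing above it
- far_last (a point): top of the tread of the fifth and last wheel, towards the end stop, of the far row
- near1 (a joint): turning of wheel 1 of the near row, counted from the raised end: 0 at the start, rad, grows when the top of the wheel moves downhill towards the end stop (the way baskets travel); turns freely (a light stroke along the tread, 1 N or so, carries it along), no limit or spring, stops soon after it is let go
- near2 (a joint): turning of wheel 2 of the near row, counted from the raised end: 0 at the start, rad, grows when the top of the wheel moves downhill towards the end stop (the way baskets travel); turns freely (a light stroke along the tread, 1 N or so, carries it along), no limit or spring, stops soon after it is let go
- near3 (a joint): turning of wheel 3 of the near row, counted from the raised end: 0 at the start, rad, grows when the top of the wheel moves downhill towards the end stop (the way baskets travel); turns freely (a light stroke along the tread, 1 N or so, carries it along), no limit or spring, stops soon after it is let go
- near4 (a joint): turning of wheel 4 of the near row, counted from the raised end: 0 at the start, rad, grows when the top of the wheel moves downhill towards the end stop (the way baskets travel); turns freely (a light stroke along the tread, 1 N or so, carries it along), no limit or spring, stops soon after it is let go
- near5 (a joint): turning of wheel 5 of the near row, counted from the raised end: 0 at the start, rad, grows when the top of the wheel moves downhill towards the end stop (the way baskets travel); turns freely (a light stroke along the tread, 1 N or so, carries it along), no limit or spring, stops soon after it is let go
- far1 (a joint): turning of wheel 1 of the far row, counted from the raised end: 0 at the start, rad, grows when the top of the wheel moves downhill towards the end stop (the way baskets travel); turns freely (a light stroke along the tread, 1 N or so, carries it along), no limit or spring, stops soon after it is let go
- far2 (a joint): turning of wheel 2 of the far row, counted from the raised end: 0 at the start, rad, grows when the top of the wheel moves downhill towards the end stop (the way baskets travel); turns freely (a light stroke along the tread, 1 N or so, carries it along), no limit or spring, stops soon after it is let go
- far3 (a joint): turning of wheel 3 of the far row, counted from the raised end: 0 at the start, rad, grows when the top of the wheel moves downhill towards the end stop (the way baskets travel); turns freely (a light stroke along the tread, 1 N or so, carries it along), no limit or spring, stops soon after it is let go
- far4 (a joint): turning of wheel 4 of the far row, counted from the raised end: 0 at the start, rad, grows when the top of the wheel moves downhill towards the end stop (the way baskets travel); turns freely (a light stroke along the tread, 1 N or so, carries it along), no limit or spring, stops soon after it is let go
- far5 (a joint): turning of wheel 5 of the far row, counted from the raised end: 0 at the start, rad, grows when the top of the wheel moves downhill towards the end stop (the way baskets travel); turns freely (a light stroke along the tread, 1 N or so, carries it along), no limit or spring, stops soon after it is let go
- tape_roll: roll of packing tape lying flat on the table between the two rails, 84 mm across, 48 mm high; origin under its centre; not part of the job
- pack_green: small white carton with a green band, 55 x 95 x 34 mm, lying beside the near rail; origin under its centre; not part of the job
- pack_red: small white carton with a red band, 55 x 95 x 34 mm, lying beyond the far rail; origin under its centre; not part of the job
- glue_stick: yellow glue stick standing upright a little beyond the end stop, 28 mm across, 90 mm high; origin under its centre; not part of the job
- spray_bottle: white bottle with a blue cap, 62 mm across, 165 mm high, standing to the robot's left of the track; origin under its centre; not part of the job
- card_basket: white basket full of leaning printed cards, 314 x 234 mm, cards up to 115 mm high, at the robot's right; origin under its centre; not part of the job
- sachet_box: open white carton of sachets with its lid up, 250 x 110 mm body 75 mm high, lid edge up to 185 mm, at the robot's left; origin under its centre; not part of the job

How it is judged:
At the end, for the whole second after the job is handed in: every one of the 10 wheels stands turned at least 0.35 rad (20 degrees) from its start in the direction of travel (positive joint value) (value of joint each of near1, near2, near3, near4, near5, far1, far2, far3, far4, far5 above 0.35 rad); the robot touches nothing.
It fails at once if the fingers or the arm knock or press on the track or its wheels with more than 70 N, even for an instant (contact force between any of the fingers, the arm and track above 70 N).
It fails at once if a bystander is lifted, carried or pushed: moved by more than 15 mm, or tipped by more than 0.3 rad (distance of any of tape_roll, pack_green, pack_red, glue_stick, spray_bottle, card_basket, sachet_box from where it was at the start of the episode above 0.015 m or angle between any of tape_roll, pack_green, pack_red, glue_stick, spray_bottle, card_basket, sachet_box's own z axis and vertical above 0.3 rad).
It fails at once if a row is begun at its low end: its last wheel has turned downhill while none of the others in the row has ((value of joint near5 above 0.35 rad and value of joint each of near1, near2, near3, near4 below 0.35 rad) or (value of joint far5 above 0.35 rad and value of joint each of far1, far2, far3, far4 below 0.35 rad)).
It also fails if it takes over 64 s, if anything falls off the work surface, if the arm or the gripper's body presses on something with over 40 N, if the wrist force passes 120 N, or if a joint passes its speed limit or range.

## Working session

There is one attempt and no reset: what is moved stays moved. The work goes in short steps, Python scripts to look and compute and a tool call to move; the robot and the scene stay as the last step left them, time stands still between calls to the robot, and variables do not carry over. Pictures are saved under pics/ and viewed, and the job is handed in when it is done.

Besides the shell and the picture viewer there is one more tool, called after "Emit:" in YAML: its name, and indented under it one key for each argument. apply_moves: Moves the arm, as the interface text tells. Its arguments: {"type":"object","properties":{"motion":{"type":"array"},"squeeze":{"type":"number"}},"required":["motion"]}

```bash
ls; mkdir -p pics
python3 - <<'E'
from station import manip
import cv2
s=manip.sense()
for k in s: print(k,s[k])
for n in ("scene","top"):
    im=manip.snapshot(n); cv2.imwrite(f"pics/{n}0.png",im[:,:,::-1])
    c=manip.get_calibration(n); print(n,c)
E
```

```text
pics
t 0.0
q [-1.30349747e+00  5.28464257e-01  1.43394977e+00  2.93739340e-05
  1.18142020e+00 -1.78504744e-01]
qd [-3.06355788e-04 -2.97195691e-05  5.76041992e-04  1.29126432e-04
  1.46727533e-04 -1.83020043e-04]
tau [-5.44323711e-06 -4.42351985e+01 -1.78023756e+01 -2.89335603e-04
  8.36686901e-03 -3.86197399e-06]
tcp_pos [ 0.26932042 -0.56316888  0.23031972]
tool_rot [-0.15633505  0.69040562 -0.6888213   0.15628389]
force [-0.57800633 -0.17224017 -0.13252336]
ft_torque [-0.01283165 -0.03541284 -0.0113562 ]
finger_gap 0.9970556766738822
scene {'intrinsics': array([[598.89926071,   0.        , 314.40026839],
       [  0.        , 598.89926071, 234.30751978],
       [  0.        ,   0.        ,   1.        ]]), 'extrinsics': array([[ 0.75494138, -0.55852727,  0.34367253,  1.11502958],
       [ 0.65561255,  0.63052626, -0.41546218, -0.69569091],
       [ 0.01535241,  0.53896561,  0.84218785,  1.52896404],
       [ 0.        ,  0.        ,  0.        ,  1.        ]])}
top {'intrinsics': array([[454.92612947,   0.        , 326.26918605],
       [  0.        , 454.92612947, 247.12523799],
       [  0.        ,   0.        ,   1.        ]]), 'extrinsics': array([[-7.35330137e-04,  9.91636539e-01, -1.29059805e-01,
         3.52814554e-01],
       [-9.99987080e-01, -1.37831104e-03, -4.89279332e-03,
        -1.13670029e-02],
       [-5.02975719e-03,  1.29054540e-01,  9.91624741e-01,
         1.61760628e+00],
       [ 0.00000000e+00,  0.00000000e+00,  0.00000000e+00,
         1.00000000e+00]])}
```

View pics/scene0.png

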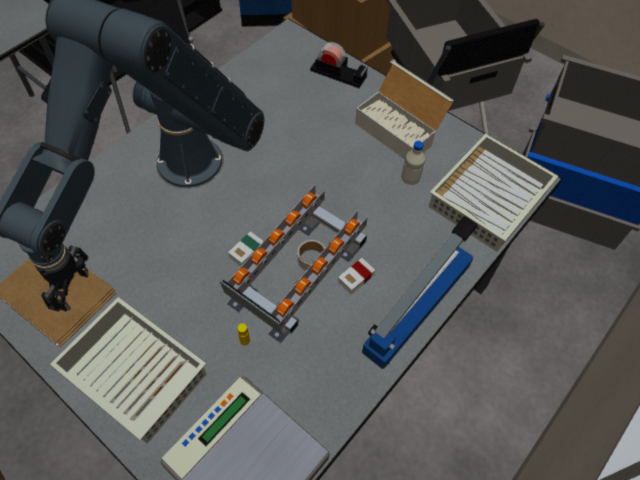

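View pics/top0.png

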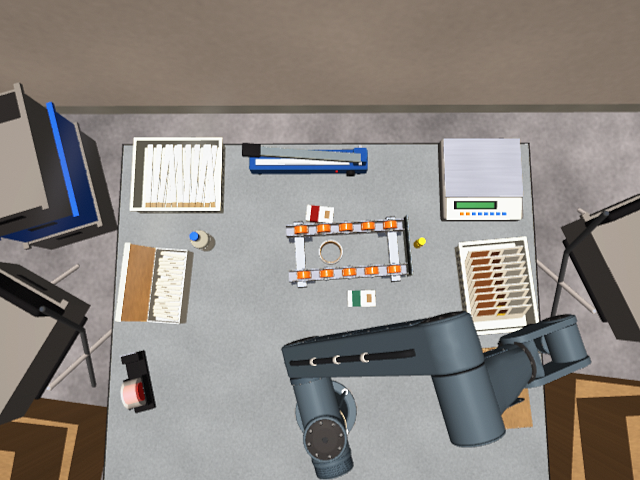

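```bash
cat > h.py <<'E'
import numpy as np,cv2
from station import manip
def ray(n,uv):
    c=manip.get_calibration(n);K=c["intrinsics"];T=c["extrinsics"]
    d=np.linalg.inv(K)@[uv[0],uv[1],1]; d=np.array([d[0],-d[1],-d[2]])
    return T[:3,3],T[:3,:3]@d
def onz(n,uv,z):
    o,d=ray(n,uv); return o+d*(z-o[2])/d[2]
def proj(n,p):
    c=manip.get_calibration(n);K=c["intrinsics"];T=c["extrinsics"]
    q=T[:3,:3].T@(np.asarray(p)-T[:3,3]); q=K@[q[0],-q[1],-q[2]]; return q[:2]/q[2]
def tri(uv1,uv2):
    o1,d1=ray("scene",uv1);o2,d2=ray("top",uv2)
    d1=d1/np.linalg.norm(d1);d2=d2/np.linalg.norm(d2)
    A=np.c_[d1,-d2];s=np.linalg.lstsq(A,o2-o1,rcond=None)[0]
    a=o1+d1*s[0];b=o2+d2*s[1];return (a+b)/2,np.linalg.norm(a-b)
E
cat > m.py <<'E'
from h import *
from scipy.optimize import least_squares
R={}
for n,box in (("scene",(215,180,375,325)),("top",(280,210,415,290))):
    im=cv2.imread(f"pics/{n}0.png");hsv=cv2.cvtColor(im,cv2.COLOR_BGR2HSV)
    m=cv2.inRange(hsv,(5,170,110),(18,255,255))
    k=np.zeros_like(m);x0,y0,x1,y1=box;k[y0:y1,x0:x1]=1;m=m*k
    N,_,st,ce=cv2.connectedComponentsWithStats(m)
    L=[(ce[i],st[i]) for i in range(1,N) if st[i][4]>25]
    P=[]
    for c,s in L:
        p=onz(n,c,0.136);P.append(p);print(n,c.round(1),s,p.round(4))
E
python3 m.py
python3 - <<'E'
import cv2
a=cv2.imread('pics/scene0.png')[175:330,210:375];b=cv2.imread('pics/top0.png')[195:300,275:435]
cv2.imwrite('pics/ca.png',cv2.resize(a,None,fx=3.8,fy=3.8,interpolation=2));cv2.imwrite('pics/cb.png',cv2.resize(b,None,fx=5,fy=5,interpolation=2))
E
```

```text
scene [308.1 198.6] [302 192  14  15  83] [0.4534 0.0714 0.136 ]
scene [292.2 216.3] [287 210  13  15  80] [ 0.4603 -0.0045  0.136 ]
scene [350.8 225.4] [345 219  13  15  89] [0.6035 0.0812 0.136 ]
scene [275.2 235.4] [269 229  14  15  92] [ 0.468  -0.0827  0.136 ]
scene [335.2 244.3] [329 238  14  15  94] [0.6105 0.0047 0.136 ]
scene [257.9 254.5] [252 248  14  16  93] [ 0.4749 -0.1586  0.136 ]
scene [318.6 264.2] [312 257  15  16  98] [ 0.6174 -0.0728  0.136 ]
scene [240.3 274.3] [234 268  14  16  95] [ 0.4824 -0.2332  0.136 ]
scene [301.6 284.6] [295 278  15  16 103] [ 0.6241 -0.1489  0.136 ]
scene [284.  305.7] [277 298  15  17 110] [ 0.6308 -0.2243  0.136 ]
top [389.7 224.3] [383 220  14   9  71] [ 0.6215 -0.2138  0.136 ]
top [345.2 226.5] [339 223  13   8  80] [ 0.6144 -0.0666  0.136 ]
top [367.3 225.3] [361 222  13   8  74] [ 0.6182 -0.1396  0.136 ]
top [300.4 229.1] [294 225  14   9  78] [0.6058 0.0813 0.136 ]
top [323.5 227.8] [317 224  13   9  83] [0.61   0.0051 0.136 ]
top [393.  268.6] [387 265  13   8  73] [ 0.4746 -0.2218  0.136 ]
top [368.1 270.3] [365 267   7   7  37] [ 0.4693 -0.1404  0.136 ]
top [374.9 269.9] [373 266   5   8  36] [ 0.4707 -0.1627  0.136 ]
top [326.7 272.9] [320 269  13   8  74] [ 0.4608 -0.0053  0.136 ]
top [345.6 271.8] [343 268   6   8  34] [ 0.4643 -0.0671  0.136 ]
top [352.4 271.1] [350 268   6   7  32] [ 0.4668 -0.0891  0.136 ]
top [299.7 274.7] [297 271   6   8  35] [0.4552 0.0827 0.136 ]
top [306.7 274.1] [304 271   7   7  39] [0.4571 0.0597 0.136 ]
```

View pics/ca.png

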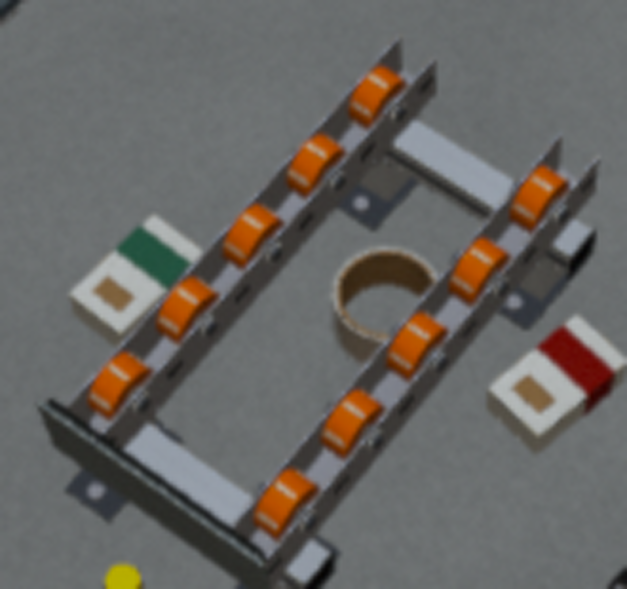

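View pics/cb.png

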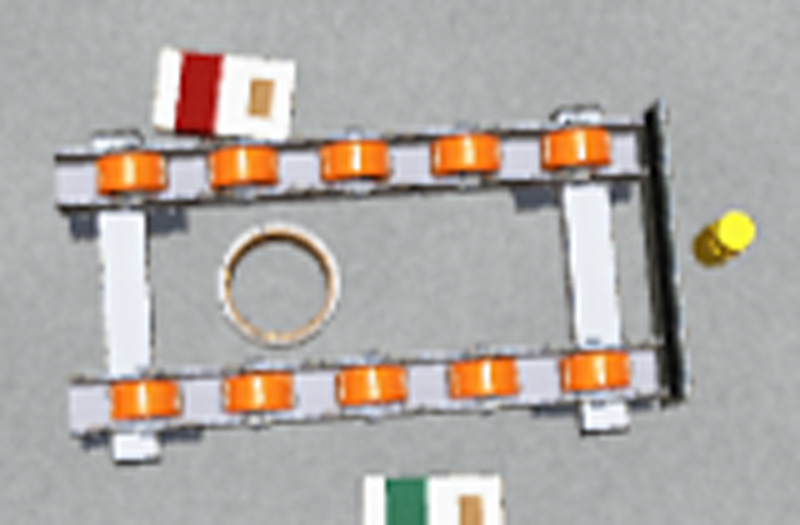

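```bash
cat > fit.py <<'E'
from h import *
from scipy.optimize import least_squares
from scipy.spatial.transform import Rotation as Ro
obs=[]
for n,box in (("scene",(215,180,375,325)),("top",(280,210,415,290))):
    im=cv2.imread(f"pics/{n}0.png");hsv=cv2.cvtColor(im,cv2.COLOR_BGR2HSV)
    m=cv2.inRange(hsv,(5,140,90),(20,255,255))
    k=np.zeros_like(m);x0,y0,x1,y1=box;k[y0:y1,x0:x1]=1;m=cv2.morphologyEx(m*k,cv2.MORPH_CLOSE,np.ones((1,5)))
    N,_,st,ce=cv2.connectedComponentsWithStats(m)
    L=[ce[i] for i in range(1,N) if st[i][4]>40]; print(n,len(L))
    P=[onz(n,c,.136) for c in L]
    for c,p in zip(L,P):
        row=0 if p[0]<.54 else 1
        rank=sum(1 for q in P if (q[0]<.54)==(row==0) and q[1]>p[1]); obs.append((n,row,rank,c))
c4,s4=np.cos(np.radians(4)),np.sin(np.radians(4))
def world(t,row,i,dz=0):
    a=t[2];X=-.075+.15*row;Y=(2-i)*.075*c4;Z=.139+(2-i)*.075*s4+dz
    return np.array([t[0]+np.cos(a)*X-np.sin(a)*Y,t[1]+np.sin(a)*X+np.cos(a)*Y,Z])
def f(t,sel=("scene","top")):
    return np.concatenate([proj(n,world(t,r,i,-.004))-c for n,r,i,c in obs if n in sel])
for sel in (("scene",),("top",),("scene","top")):
    r=least_squares(f,[.54,-.07,0.09],args=(sel,),x_scale=[.01,.01,.01]); print(sel,r.x.round(4),"rms px",np.sqrt(np.mean(r.fun**2)).round(2))
t=r.x
for row in (0,1): print([world(t,row,i).round(4).tolist() for i in (0,4)])
np.save("t.npy",t)
print(np.c_[Ro.from_quat(manip.sense()["tool_rot"]).as_matrix()].round(3))
a=t[2];print("downhill",np.sin(a),-np.cos(a))
E
python3 fit.py
```

```text
scene 10
top 10
('scene',) [ 0.5427 -0.0791  0.0677] rms px 0.2
('top',) [ 0.5402 -0.072   0.0674] rms px 0.37
('scene', 'top') [ 0.5414 -0.0758  0.0677] rms px 0.88
[[0.4564, 0.0684, 0.1495], [0.4766, -0.2302, 0.1285]]
[[0.6061, 0.0785, 0.1495], [0.6263, -0.22, 0.1285]]
[[-0.902 -0.001  0.431]
 [-0.431  0.002 -0.902]
 [-0.    -1.    -0.002]]
downhill 0.06760462918511298 -0.9977121900191174
```

Emit:
apply_moves:
  motion:
    - [0,-0.3,0,-0.4,0]
    - [0,-0.9,0,-1.1,0]
    - [0,-1.6,0,-1.8,0]
    - [0,-2.2,0,-2.6,0]
    - [0,-2.9,0,-3.3,0]
    - [0,-3.5,0,-4.1,0]
    - [0,-4.2,0,-4.8,0]
    - [0,-4.8,0,-5.6,0]
    - [0,-5.5,0,-6.3,0]
    - [0,-6.2,0,-7.1,0]
    - [0,-6.9,0,-7.9,0]
    - [0,-7.6,0,-8.8,0]
  squeeze: 20

```text
t: 1.6
tcp_pos: [0.3611, -0.2254, 0.2313]
tool_rot: [-0.156, 0.69, -0.689, 0.156]
force: [-0.6, -0.4, 0.0]
finger_gap: 0.0
```

Emit:
apply_moves:
  motion:
    - [0,-0.7,0,-0.8,0.2]
    - [0,-1.4,0,-1.6,0.4]
    - [0,-2.0,0,-2.4,0.6]
    - [0,-2.7,0,-3.1,0.8]
    - [0,-3.4,0,-3.9,1.0]
    - [0,-4.1,0,-4.7,1.2]
    - [0,-4.8,0,-5.5,1.4]
    - [0,-5.5,0,-6.3,1.6]
    - [0,-6.1,0,-7.1,1.8]
    - [0,-6.8,0,-7.9,2.0]
    - [0,-7.3,0,-8.5,2.16]
    - [0,-7.6,0,-8.8,2.16]

```text
t: 3.1
tcp_pos: [0.4523, 0.1105, 0.2313]
tool_rot: [-0.025, 0.707, -0.707, 0.025]
force: [-0.0, 0.0, 0.7]
finger_gap: 0.005
```

```bash
cat > st.py <<'E'
from h import *
from scipy.spatial.transform import Rotation as Ro
s=manip.sense();R=Ro.from_quat(s["tool_rot"]).as_matrix()
print("t",round(s["t"],2),"tcp",s["tcp_pos"].round(4),"F",s["force"].round(2),"gap",round(s["finger_gap"],3));print(R.round(3))
t=np.load("t.npy");a=t[2];c4=np.cos(np.radians(4))
u=np.array([np.sin(a),-np.cos(a)]);v=np.array([np.cos(a),np.sin(a)])
d=s["tcp_pos"][:2]-t[:2]
dn=d@u; print("downhill from middle",dn.round(4),"across",(d@v).round(4),"above top line",(s["tcp_pos"][2]-(.139-dn*np.tan(np.radians(4)))).round(4))
E
python3 st.py
python3 - <<'E'
from h import *
im=manip.snapshot("scene");cv2.imwrite("pics/s1.png",im[:,:,::-1])
E
```

```text
t 3.1 tcp [0.4523 0.1105 0.2313] F [-0.03  0.04  0.7 ] gap 0.005
[[-0.997 -0.001  0.071]
 [-0.071  0.    -0.997]
 [ 0.001 -1.    -0.   ]]
downhill from middle -0.1919 across -0.0762 above top line 0.0788
```

View pics/s1.png

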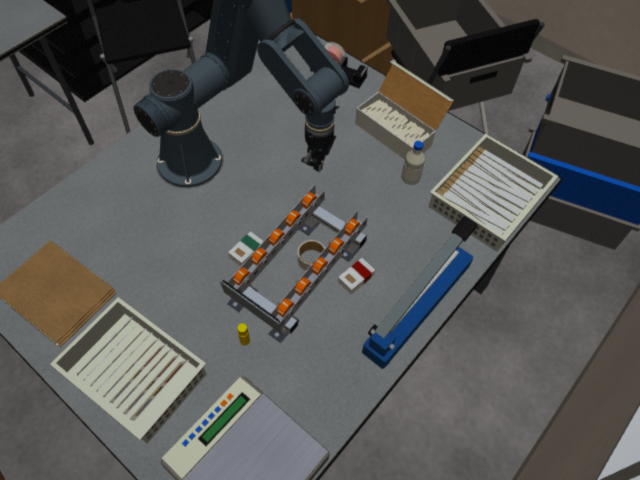

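Emit:
apply_moves:
  motion:
    - [0,0,0.3,0,0]
    - [0,0,0.8,0,0]
    - [0,0,1.3,0,0]
    - [0,0,1.8,0,0]
    - [0,0,2.2,0,0]
    - [0,0,2.5,0,0]
    - [0,0,2.62,0,0]
    - [0,0,2.62,0,0]

```text
t: 4.15
tcp_pos: [0.4533, 0.109, 0.1526]
tool_rot: [0.024, -0.707, 0.707, -0.024]
force: [-0.0, 0.2, 0.3]
finger_gap: -0.0
```

```bash
python3 st.py
```

```text
t 4.15 tcp [0.4533 0.109  0.1526] F [-0.04  0.17  0.27] gap -0.0
[[-0.998 -0.     0.069]
 [-0.069 -0.    -0.998]
 [ 0.    -1.     0.   ]]
downhill from middle -0.1904 across -0.0753 above top line 0.0003
```

Emit:
apply_moves:
  motion:
    - [0,0,0.02,0.2,0]
    - [0,0,0.04,0.4,0]
    - [0,0,0.06,0.6,0]
    - [0,0,0.08,0.8,0]
    - [0,0,0.09,1.0,0]
    - [0,0,0.1,1.2,0]
    - [0,0,0.11,1.4,0]

```text
t: 5.03
tcp_pos: [0.4562, 0.0668, 0.1495]
tool_rot: [-0.024, 0.707, -0.707, 0.024]
force: [-0.8, 0.1, 3.1]
finger_gap: -0.0
```

```bash
python3 st.py
```

```text
t 5.03 tcp [0.4562 0.0668 0.1495] F [-0.81  0.06  3.07] gap -0.0
[[-0.998 -0.     0.069]
 [-0.069  0.    -0.998]
 [ 0.    -1.    -0.   ]]
downhill from middle -0.1481 across -0.0753 above top line 0.0001
```

Emit:
apply_moves:
  motion:
    - [0,0,0.025,0.2,0]
    - [0,0,0.045,0.4,0]

```text
t: 5.28
tcp_pos: [0.4571, 0.0548, 0.1481]
tool_rot: [0.024, -0.707, 0.707, -0.024]
force: [-0.2, 0.7, 0.1]
finger_gap: -0.001
```

Emit:
apply_moves:
  motion:
    - [0,0,0.014,0.2,0]
    - [0,0,0.028,0.4,0]
    - [0,0,0.042,0.6,0]
    - [0,0,0.056,0.8,0]

```text
t: 5.78
tcp_pos: [0.4587, 0.0309, 0.1463]
tool_rot: [-0.024, 0.707, -0.707, 0.024]
force: [-0.2, -0.4, 0.0]
finger_gap: -0.002
```

```bash
python3 st.py
python3 - <<'E'
from h import *
im=manip.snapshot("scene")[:,:,::-1];cv2.imwrite("pics/s2.png",cv2.resize(im[140:330,210:375],None,fx=3.1,fy=3.1,interpolation=2))
E
```

```text
t 5.78 tcp [0.4587 0.0309 0.1463] F [-0.19 -0.37  0.04] gap -0.002
[[-0.998 -0.     0.069]
 [-0.069  0.    -0.998]
 [ 0.    -1.    -0.   ]]
downhill from middle -0.1121 across -0.0753 above top line -0.0005
```

View pics/s2.png

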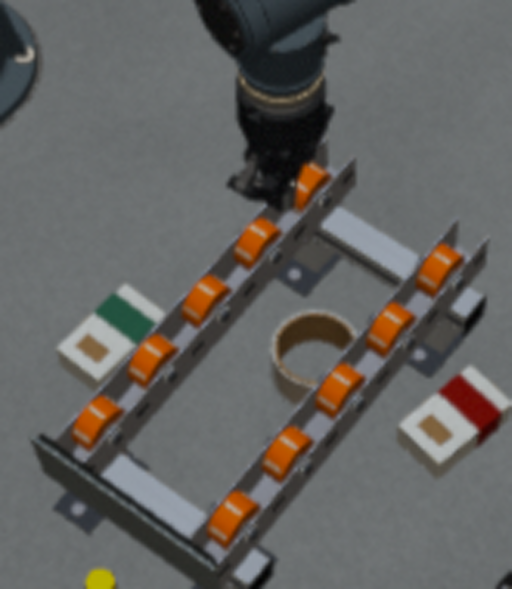

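Emit:
apply_moves:
  motion:
    - [0,0,0.03,0.25,0]
    - [0,0,0.055,0.5,0]
    - [0,0,0.07,0.75,0]
    - [0,0,0.09,1.0,0]
    - [0,0,0.107,1.25,0]
    - [0,0,0.125,1.5,0]
    - [0,0,0.142,1.75,0]
    - [0,0,0.16,2.0,0]
    - [0,0,0.177,2.25,0]
    - [0,0,0.195,2.5,0]

```text
t: 7.08
tcp_pos: [0.4638, -0.044, 0.1403]
tool_rot: [-0.024, 0.707, -0.707, 0.024]
force: [-0.1, 0.2, -0.4]
finger_gap: 0.002
```

```bash
python3 st.py
python3 - <<'E'
from h import *
im=manip.snapshot("scene")[:,:,::-1];cv2.imwrite("pics/s3.png",cv2.resize(im[140:330,210:375],None,fx=3.1,fy=3.1,interpolation=2))
E
```

```text
t 7.08 tcp [ 0.4638 -0.044   0.1403] F [-0.12  0.16 -0.44] gap 0.002
[[-0.998 -0.     0.069]
 [-0.069  0.    -0.998]
 [ 0.    -1.    -0.   ]]
downhill from middle -0.037 across -0.0752 above top line -0.0013
```

View pics/s3.png

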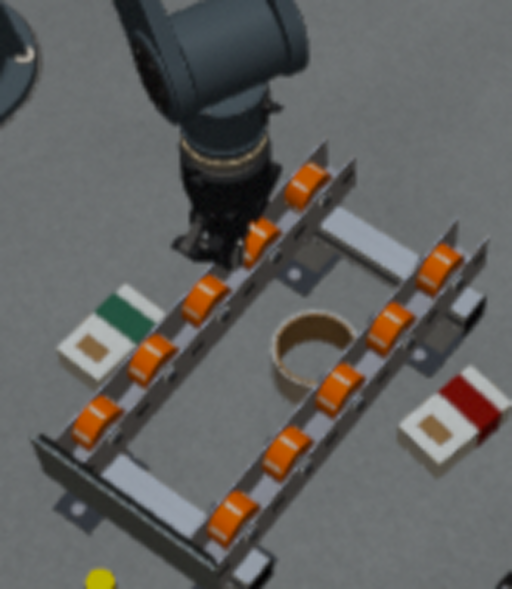

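Run:
```python
from h import *
a=cv2.imread("pics/scene0.png")[185:245,265:325];b=manip.snapshot("scene")[:,:,::-1][185:245,265:325]
cv2.imwrite("pics/s4.png",cv2.resize(np.hstack([a,b]),None,fx=6.5,fy=6.5,interpolation=2))
```

```text
(no output)
```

View pics/s4.png

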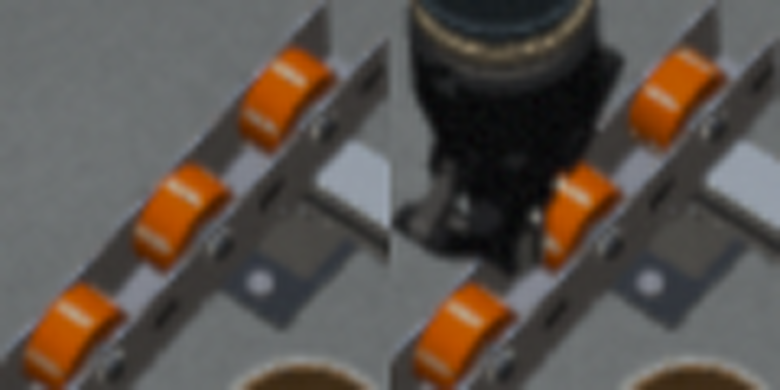

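Emit:
apply_moves:
  motion:
    - [0,0,0.017,0.25,0]
    - [0,0,0.035,0.5,0]
    - [0,0,0.052,0.75,0]
    - [0,0,0.07,1.0,0]
    - [0,0,0.087,1.25,0]

```text
t: 7.8
tcp_pos: [0.4665, -0.0817, 0.1388]
tool_rot: [0.024, -0.706, 0.707, -0.025]
force: [-2.3, -0.0, 11.5]
finger_gap: -0.001
```

Emit:
apply_moves:
  motion:
    - [0,0,0.017,0.25,0]
    - [0,0,0.035,0.5,0]
    - [0,0,0.052,0.75,0]
    - [0,0,0.07,1.0,0]
    - [0,0,0.087,1.25,0]
    - [0,0,0.105,1.5,0]
    - [0,0,0.122,1.75,0]
    - [0,0,0.14,2.0,0]
    - [0,0,0.157,2.25,0]
    - [0,0,0.175,2.5,0]

```text
t: 9.05
tcp_pos: [0.4717, -0.1565, 0.1337]
tool_rot: [0.024, -0.706, 0.707, -0.025]
force: [-1.6, 0.6, 10.3]
finger_gap: 0.003
```

```bash
python3 st.py
```

```text
t 9.05 tcp [ 0.4717 -0.1565  0.1337] F [-1.59  0.61 10.34] gap 0.003
[[-0.998  0.     0.069]
 [-0.069 -0.001 -0.998]
 [-0.    -1.     0.001]]
downhill from middle 0.0758 across -0.075 above top line -0.0
```

Emit:
apply_moves:
  motion:
    - [0,0,0.017,0.25,0]
    - [0,0,0.035,0.5,0]
    - [0,0,0.052,0.75,0]
    - [0,0,0.07,1.0,0]
    - [0,0,0.087,1.25,0]
    - [0,0,0.105,1.5,0]
    - [0,0,0.122,1.75,0]
    - [0,0,0.14,2.0,0]
    - [0,0,0.157,2.25,0]
    - [0,0,0.175,2.5,0]
    - [0,0,0.192,2.75,0]
    - [0,0,0.21,3.0,0]

```text
t: 10.55
tcp_pos: [0.4778, -0.2462, 0.1266]
tool_rot: [0.024, -0.707, 0.707, -0.024]
force: [-0.1, -0.3, 0.2]
finger_gap: 0.0
```

Emit:
apply_moves:
  motion:
    - [0,0,0.007,0.1,0]
    - [0,0,-0.2,0.1,0]
    - [0,0,-0.7,0.1,0]
    - [0,0,-1.3,0.1,0]
    - [0,0,-1.8,0.0,0]
    - [0,0,-2.0,0,0]
    - [0,-1,-2.0,0,0]
    - [0,-2,-2.0,0,0]
    - [0,-3,-2.0,0,0]
    - [0,-4,-2.0,0,0]
    - [0,-5,-2.0,0,0]
    - [0,-5,-2.0,0,0]

```text
t: 12.05
tcp_pos: [0.6289, -0.2348, 0.186]
tool_rot: [0.025, -0.707, 0.707, -0.025]
force: [-0.3, -0.4, 0.4]
finger_gap: 0.0
```

```bash
python3 st.py
python3 - <<'E'
from h import *
b=manip.snapshot("scene")[:,:,::-1];cv2.imwrite("pics/scene5.png",b)
c=manip.snapshot("top")[:,:,::-1];cv2.imwrite("pics/top5.png",c)
a=cv2.imread("pics/scene0.png")
cv2.imwrite("pics/s5.png",cv2.resize(np.hstack([a[185:290,225:325],b[185:290,225:325]]),None,fx=4,fy=4,interpolation=2))
E
```

```text
t 12.05 tcp [ 0.6289 -0.2348  0.186 ] F [-0.31 -0.4   0.42] gap 0.0
[[-0.998  0.001  0.07 ]
 [-0.07  -0.    -0.998]
 [-0.001 -1.     0.   ]]
downhill from middle 0.1645 across 0.0766 above top line 0.0585
```

View pics/s5.png

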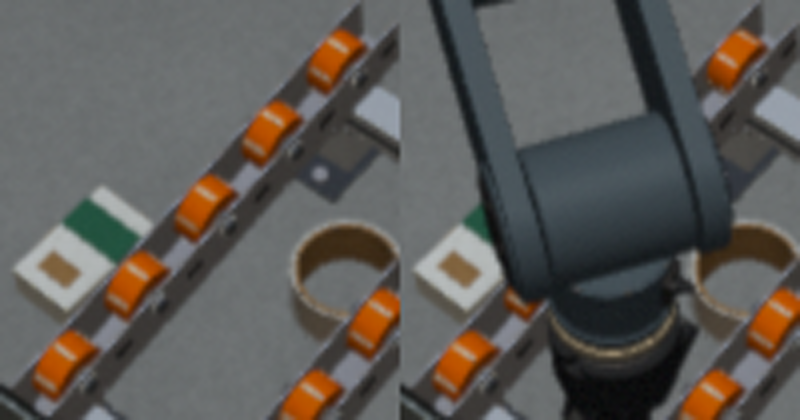

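View pics/top5.png

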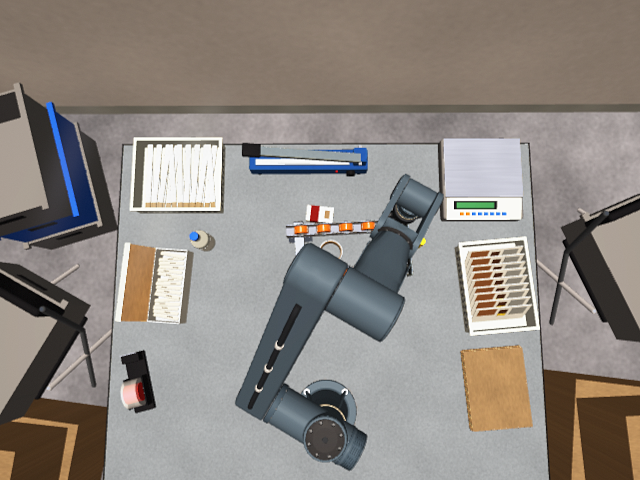

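Emit:
apply_moves:
  motion:
    - [0,0,-0.3,-0.5,0]
    - [0,0,-0.6,-1.5,0]
    - [0,0,-0.6,-2.6,0]
    - [0,0,-0.6,-3.7,0]
    - [0,0,-0.6,-4.8,0]
    - [0,0,-0.6,-5.9,0]
    - [0,0,-0.6,-7.0,0]
    - [0,0,-0.6,-8.1,0]
    - [0,0,-0.6,-9.2,0]
    - [0,0,-0.6,-10.3,0]
    - [0,0.05,-0.6,-11.3,0]
    - [0,0.05,-0.6,-11.8,0]

```text
t: 13.65
tcp_pos: [0.6001, 0.1195, 0.2052]
tool_rot: [-0.025, 0.707, -0.707, 0.025]
force: [0.6, -0.9, 0.4]
finger_gap: 0.001
```

```bash
python3 st.py
python3 - <<'E'
from h import *
b=manip.snapshot("scene")[:,:,::-1];cv2.imwrite("pics/scene6.png",b)
a=cv2.imread("pics/scene0.png")
cv2.imwrite("pics/s6.png",cv2.resize(np.hstack([a[185:290,225:325],b[185:290,225:325]]),None,fx=4,fy=4,interpolation=2))
E
```

```text
t 13.65 tcp [0.6001 0.1195 0.2052] F [ 0.56 -0.88  0.41] gap 0.001
[[-0.998 -0.     0.07 ]
 [-0.07   0.    -0.998]
 [ 0.    -1.    -0.   ]]
downhill from middle -0.1909 across 0.0718 above top line 0.0529
```

View pics/s6.png

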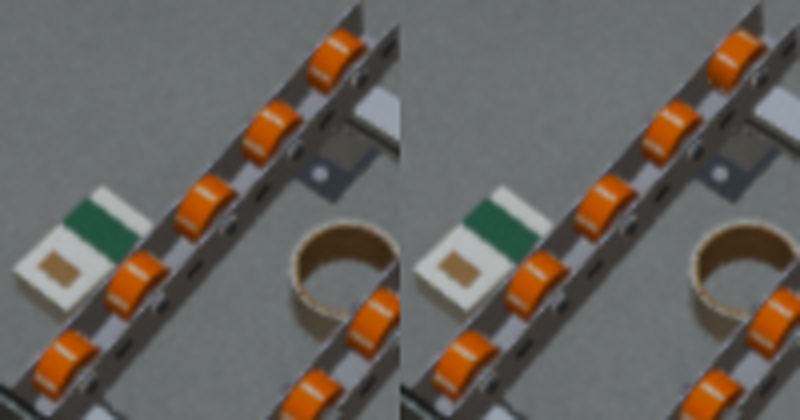

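```bash
cat > stripe.py <<'E'
import sys
from h import *
from scipy.ndimage import map_coordinates
t=np.load("t.npy");t=np.array([.5427,-.0791,.0677]) # scene-only fit, minus shading shift
off=float(sys.argv[2]) if len(sys.argv)>2 else .004
c4,s4=np.cos(np.radians(4)),np.sin(np.radians(4));a=t[2]
u=np.array([np.sin(a),-np.cos(a),0]);v=np.array([np.cos(a),np.sin(a),0])
th=np.radians(np.arange(-60,81,4))
def prof(im,row,i):
    X=-.075+.15*row;s=(i-2)*.075
    top=np.array([t[0],t[1],.139])+X*v+s*c4*u-[0,0,s*s4]-off*u
    C=top-[0,0,.024];B=im.astype(float)[:,:,0] # blue: stripes bright
    out=[]
    for w in (-.005,0,.005):
        p=np.array([proj("scene",C+w*v+.024*(np.sin(k)*u+np.array([0,0,np.cos(k)]))) for k in th])
        out.append(map_coordinates(B,[p[:,1],p[:,0]],order=1))
    return np.mean(out,0)
ims=[cv2.imread(f) for f in ("pics/scene0.png",sys.argv[1])]
print("deg   ",*["%4d"%d for d in np.degrees(th)])
for row in (0,1):
    for i in range(5):
        for j,im in enumerate(ims): print("NF"[row]+str(i+1),"ba"[j],"  ",*["%4d"%x for x in prof(im,row,i)])
E
python3 stripe.py pics/scene6.png
```

```text
deg     -59  -56  -52  -48  -44  -40  -36  -32  -28  -24  -20  -16  -12   -8   -4    0    4    8   12   16   20   24   28   32   36   40   44   48   52   56   59   64   68   72   76   80
N1 b       6    5    4    2    1    0    0    1    8   22   43   70   93   92   71   37   13    1    0    0    0    0    0    0    0    5   27   55   67   51   27    8    2    8   19   37
N1 a      56   57   56   55   52   47   38   25   12    4    0    0    0    0    0    0    0    0   10   37   71   94   79   34    6    0    0    0    0    0    0    5   14   28   41   52
N2 b       8    7    5    3    1    0    0    1    6   17   38   67   87   89   73   39   11    0    0    0    0    0    0    0    1    9   35   62   66   57   32   10    6    6   22   39
N2 a       8    7    5    3    1    0    0    1    6   17   38   65   86   90   78   44   13    0    0    0    0    0    0    0    1   10   38   65   68   59   33   10    6    6   22   40
N3 b      13   10    5    2    0    0    0    0    0   10   31   61   91   93   73   38   13    0    0    0    0    0    0    0    0    2   22   45   49   42   2
[... 2146 characters left out ...]
0    8   30   63   91  102   86   40    3    0    0    0    0    0    0    0    0    9   33   63   69   52   29   13   14   34   54   76
F4 a      10    7    2    1    0    0    0    0    0    8   30   63   91  103   87   40    3    0    0    0    0    0    0    0    1   11   35   63   70   53   30   15   15   34   54   76
F5 b       9    6    2    1    0    0    0    0    0    4   15   47   86  113   85   39    9    0    0    0    0    0    0    0    0    9   40   64   69   54   29   20   32   47   70   90
F5 a       8    5    1    0    0    0    0    0    0    4   16   48   87  113   85   39    9    0    0    0    0    0    0    0    0    8   39   64   69   55   29   20   32   48   71   90
```

Emit:
apply_moves:
  motion:
    - [0,-0.05,0.3,0,0]
    - [0,-0.1,0.8,0,0]
    - [0,-0.1,1.2,0,0]
    - [0,-0.1,1.55,0,0]
    - [0,-0.1,1.75,0,0]
    - [0,-0.1,1.78,0,0]
    - [0,-0.1,1.78,0,0]

```text
t: 14.58
tcp_pos: [0.6048, 0.1181, 0.1512]
tool_rot: [0.024, -0.707, 0.707, -0.025]
force: [-0.0, 0.1, 0.2]
finger_gap: 0.004
```

```bash
python3 st.py
```

```text
t 14.57 tcp [0.6048 0.1181 0.1512] F [-0.01  0.11  0.21] gap 0.004
[[-0.998  0.001  0.069]
 [-0.069  0.    -0.998]
 [-0.001 -1.     0.   ]]
downhill from middle -0.1892 across 0.0764 above top line -0.001
```

Emit:
apply_moves:
  motion:
    - [0,0,0.0,0.25,0]
    - [0,0,0.02,0.5,0]
    - [0,0,0.037,0.75,0]
    - [0,0,0.055,1.0,0]
    - [0,0,0.072,1.25,0]

```text
t: 15.2
tcp_pos: [0.6073, 0.08, 0.1495]
tool_rot: [0.024, -0.707, 0.707, -0.024]
force: [-1.4, 0.4, 6.3]
finger_gap: 0.002
```

Emit:
apply_moves:
  motion:
    - [0,0,0.017,0.25,0]
    - [0,0,0.035,0.5,0]
    - [0,0,0.052,0.75,0]
    - [0,0,0.07,1.0,0]
    - [0,0,0.087,1.25,0]

```text
t: 15.82
tcp_pos: [0.6096, 0.0427, 0.1459]
tool_rot: [-0.024, 0.707, -0.707, 0.024]
force: [-0.6, 0.6, 0.7]
finger_gap: -0.0
```

```bash
python3 st.py
python3 - <<'E'
from h import *
b=manip.snapshot("scene")[:,:,::-1];cv2.imwrite("pics/scene7.png",b)
a=cv2.imread("pics/scene0.png")
cv2.imwrite("pics/s7.png",cv2.resize(np.hstack([a[205:310,275:375],b[205:310,275:375]]),None,fx=4,fy=4,interpolation=2))
E
python3 stripe.py pics/scene7.png | grep -E "deg|F[12]"
```

```text
t 15.82 tcp [0.6096 0.0427 0.1459] F [-0.62  0.6   0.73] gap -0.0
[[-0.998 -0.     0.069]
 [-0.069  0.    -0.998]
 [ 0.    -1.    -0.   ]]
downhill from middle -0.1137 across 0.0761 above top line -0.0011
deg     -59  -56  -52  -48  -44  -40  -36  -32  -28  -24  -20  -16  -12   -8   -4    0    4    8   12   16   20   24   28   32   36   40   44   48   52   56   59   64   68   72   76   80
F1 b      11    9    6    4    1    0    0    1    3   14   37   65   92  101   73   36   12    2    0    0    0    0    0    0    0    4   24   51   63   51   30   10    2    6   15   36
F1 a      14   11    9    7    4    4    6   13   24   38   52   61   63   49   25    9    6    5    7   13   17   20   20   20   20   28   35   39   40   37   35   35   34   35   36   44
F2 b      11    9    5    1    0    0    0    0    1    9   30   59   89   93   74   40   14    0    0    0    0    0    0    0    0    1   25   52   62   56   28    5    4    7   26   47
F2 a      11    9    5    1    0    0    0    0    1   10   31   60   90   95   75   40   14    0    0    0    0    0    0    0    0    2   26   52   63   57   30    8    5    6   25   47
```

View pics/s7.png

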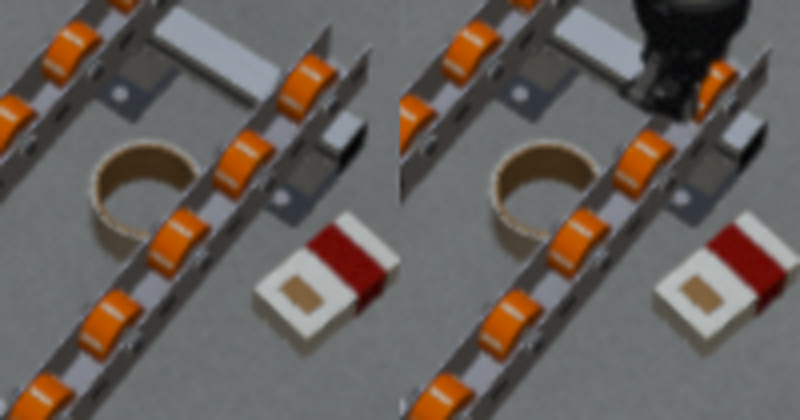

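Emit:
apply_moves:
  motion:
    - [0,0,0.005,0.25,0]
    - [0,0,0.022,0.5,0]
    - [0,0,0.04,0.75,0]
    - [0,0,0.057,1.0,0]
    - [0,0,0.075,1.25,0]
    - [0,0,0.092,1.5,0]
    - [0,0,0.11,1.75,0]
    - [0,0,0.127,2.0,0]
    - [0,0,0.145,2.25,0]
    - [0,0,0.162,2.5,0]
    - [0,0,0.18,2.75,0]
    - [0,0,0.197,3.0,0]

```text
t: 17.38
tcp_pos: [0.6159, -0.047, 0.1402]
tool_rot: [-0.024, 0.707, -0.707, 0.024]
force: [-1.3, -0.5, -0.8]
finger_gap: -0.0
```

```bash
python3 st.py
```

```text
t 17.38 tcp [ 0.6159 -0.047   0.1402] F [-1.25 -0.47 -0.8 ] gap -0.0
[[-0.998  0.     0.069]
 [-0.069  0.    -0.998]
 [-0.    -1.    -0.   ]]
downhill from middle -0.0237 across 0.0763 above top line -0.0004
```

Emit:
apply_moves:
  motion:
    - [0,0,0.023,0.25,0]
    - [0,0,0.041,0.5,0]
    - [0,0,0.058,0.75,0]
    - [0,0,0.076,1.0,0]
    - [0,0,0.093,1.25,0]
    - [0,0,0.111,1.5,0]
    - [0,0,0.128,1.75,0]
    - [0,0,0.146,2.0,0]
    - [0,0,0.163,2.25,0]
    - [0,0,0.181,2.5,0]
    - [0,0,0.198,2.75,0]
    - [0,0,0.216,3.0,0]

```text
t: 18.88
tcp_pos: [0.6221, -0.1368, 0.1338]
tool_rot: [-0.024, 0.707, -0.707, 0.024]
force: [0.2, -0.1, 1.7]
finger_gap: -0.002
```

```bash
python3 st.py
```

```text
t 18.88 tcp [ 0.6221 -0.1368  0.1338] F [ 0.16 -0.08  1.74] gap -0.002
[[-0.998  0.     0.069]
 [-0.069  0.    -0.998]
 [-0.    -1.    -0.   ]]
downhill from middle 0.0663 across 0.0764 above top line -0.0005
```

Emit:
apply_moves:
  motion:
    - [0,0,0.02,0.25,0]
    - [0,0,0.038,0.5,0]
    - [0,0,0.056,0.75,0]
    - [0,0,0.073,1.0,0]
    - [0,0,0.09,1.25,0]
    - [0,0,0.108,1.5,0]
    - [0,0,0.125,1.75,0]
    - [0,0,0.143,2.0,0]
    - [0,0,0.16,2.25,0]
    - [0,0,0.178,2.5,0]
    - [0,0,0.195,2.75,0]
    - [0,0,0.213,3.0,0]

```text
t: 20.38
tcp_pos: [0.6284, -0.227, 0.1284]
tool_rot: [0.024, -0.706, 0.707, -0.025]
force: [-1.8, -0.3, 3.4]
finger_gap: -0.003
```

Emit:
apply_moves:
  motion:
    - [0,0,0.02,0.25,0]
    - [0,0,0.03,0.4,0]
    - [0,0,-0.3,0.4,0]
    - [0,0,-0.9,0.3,0]
    - [0,0,-1.5,0.0,0]
    - [0,0,-2.2,-0.7,0]
    - [0,0,-2.6,-1.7,0]
    - [0,0,-2.6,-2.8,0]
    - [0,0,-2.6,-3.9,0]
    - [0,1,-2.6,-5.0,0]
    - [0,2,-2.6,-6.0,0]
    - [0,3,-2.6,-7.0,0]

```text
t: 21.88
tcp_pos: [0.5227, -0.0204, 0.2068]
tool_rot: [-0.024, 0.707, -0.707, 0.025]
force: [-0.3, 0.6, 0.3]
finger_gap: -0.002
```

Emit:
apply_moves:
  motion:
    - [0,0.5,0,-1.0,0]
    - [0,1,0,-2.0,0]
    - [0,1.5,0,-3.0,0]
    - [0,1.9,0,-4.0,0]
    - [0,1.9,0,-4.9,0]
    - [0,1.9,0,-4.9,0]

```text
t: 22.62
tcp_pos: [0.4561, 0.1222, 0.2067]
tool_rot: [-0.025, 0.707, -0.707, 0.026]
force: [0.5, -0.3, -0.7]
finger_gap: 0.001
```

```bash
python3 st.py
python3 - <<'E'
from h import *
b=manip.snapshot("scene")[:,:,::-1];cv2.imwrite("pics/scene8.png",b)
a=cv2.imread("pics/scene0.png")
cv2.imwrite("pics/s8.png",cv2.resize(np.hstack([a[180:325,225:375],b[180:325,225:375]]),None,fx=2.6,fy=2.6,interpolation=2))
E
python3 stripe.py pics/scene8.png
```

```text
t 22.62 tcp [0.4561 0.1222 0.2067] F [ 0.54 -0.35 -0.68] gap 0.001
[[-0.997  0.002  0.073]
 [-0.073  0.    -0.997]
 [-0.002 -1.    -0.   ]]
downhill from middle -0.2033 across -0.0717 above top line 0.0535
deg     -59  -56  -52  -48  -44  -40  -36  -32  -28  -24  -20  -16  -12   -8   -4    0    4    8   12   16   20   24   28   32   36   40   44   48   52   56   59   64   68   72   76   80
N1 b       6    5    4    2    1    0    0    1    8   22   43   70   93   92   71   37   13    1    0    0    0    0    0    0    0    5   27   55   67   51   27    8    2    8   19   37
N1 a      56   57   56   55   52   46   38   25   12    4    0    0    0    0    0    0    0    0   10   37   70   92   78   34    5    0    0    0    0    0    0    4   13   28   41   52
N2 b       8    7    5    3    1    0    0    1    6   17   38   67   87   89   73   39   11    0    0    0    0    0    0    0    1    9   35   62   66   57   32   10    6    6   22   39
N2 a       7    7    5    3    1    0    0    1    6   16   37   64   85   89   77   44   13    0    0    0    0    0    0    0    1   10   37 
[... 2352 characters left out ...]
0    8   30   63   91  102   86   40    3    0    0    0    0    0    0    0    0    9   33   63   69   52   29   13   14   34   54   76
F4 a       5    3    0    0    0    0    2    9   25   53   82  107   92   54   16    4    0    0    0    0    0    0    0    3   18   51   72   66   43   14    2    2   10   29   49   72
F5 b       9    6    2    1    0    0    0    0    0    4   15   47   86  113   85   39    9    0    0    0    0    0    0    0    0    9   40   64   69   54   29   20   32   47   70   90
F5 a      10    6    3    1    0    0    0    0    4   18   42   74   93   89   47    9    0    0    0    0    0    0    0    0    7   28   59   72   57   33   11    6   19   34   57   77
```

View pics/s8.png

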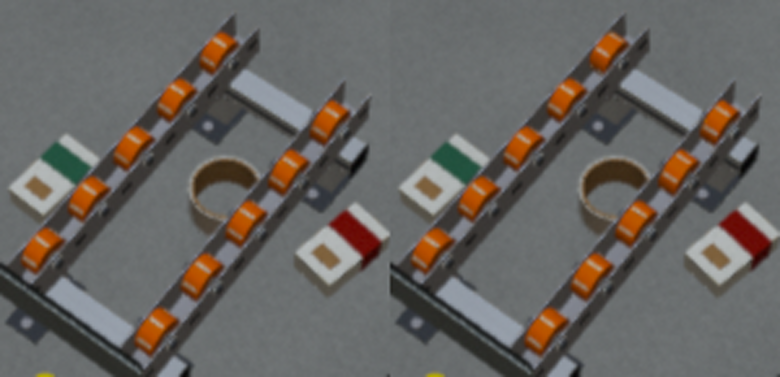

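Emit:
apply_moves:
  motion:
    - [0,0.05,0.3,0.2,0]
    - [0,0.1,0.8,0.4,0]
    - [0,0.1,1.2,0.4,0]
    - [0,0.1,1.55,0.4,0]
    - [0,0.1,1.74,0.4,0]
    - [0,0.1,1.77,0.4,0]
    - [0,0.1,1.77,0.4,0]

```text
t: 23.55
tcp_pos: [0.4551, 0.1079, 0.1524]
tool_rot: [-0.024, 0.707, -0.707, 0.025]
force: [0.9, -0.0, 0.3]
finger_gap: 0.003
```

```bash
python3 st.py
```

```text
t 23.55 tcp [0.4551 0.1079 0.1524] F [ 0.92 -0.    0.26] gap 0.003
[[-0.998  0.     0.069]
 [-0.069  0.    -0.998]
 [-0.    -1.     0.   ]]
downhill from middle -0.1891 across -0.0736 above top line 0.0002
```

Go 0.6 mm below the top line, then run down.

Emit:
apply_moves:
  motion:
    - [0,0,0.037,0.25,0]
    - [0,0,0.055,0.5,0]
    - [0,0,0.072,0.75,0]
    - [0,0,0.09,1.0,0]
    - [0,0,0.107,1.25,0]
    - [0,0,0.125,1.5,0]
    - [0,0,0.142,1.75,0]
    - [0,0,0.16,2.0,0]
    - [0,0,0.177,2.25,0]
    - [0,0,0.195,2.5,0]

```text
t: 24.8
tcp_pos: [0.46, 0.0324, 0.1463]
tool_rot: [-0.024, 0.707, -0.707, 0.024]
force: [-0.2, -0.7, -0.5]
finger_gap: -0.001
```

```bash
python3 st.py
```

```text
t 24.8 tcp [0.46   0.0324 0.1463] F [-0.23 -0.68 -0.51] gap -0.001
[[-0.998 -0.     0.069]
 [-0.069  0.    -0.998]
 [ 0.    -1.    -0.   ]]
downhill from middle -0.1135 across -0.0738 above top line -0.0006
```

Emit:
apply_moves:
  motion:
    - [0,0,0.017,0.25,0]
    - [0,0,0.035,0.5,0]
    - [0,0,0.052,0.75,0]
    - [0,0,0.07,1.0,0]
    - [0,0,0.087,1.25,0]
    - [0,0,0.105,1.5,0]
    - [0,0,0.122,1.75,0]
    - [0,0,0.14,2.0,0]
    - [0,0,0.157,2.25,0]
    - [0,0,0.175,2.5,0]

```text
t: 26.05
tcp_pos: [0.4652, -0.0424, 0.141]
tool_rot: [-0.024, 0.707, -0.707, 0.024]
force: [0.2, 0.8, -0.2]
finger_gap: -0.003
```

```bash
python3 st.py
```

```text
t 26.05 tcp [ 0.4652 -0.0424  0.141 ] F [ 0.17  0.84 -0.21] gap -0.003
[[-0.998 -0.     0.069]
 [-0.069  0.    -0.998]
 [ 0.    -1.    -0.   ]]
downhill from middle -0.0385 across -0.0737 above top line -0.0007
```

Emit:
apply_moves:
  motion:
    - [0,0,0.017,0.25,0]
    - [0,0,0.035,0.5,0]
    - [0,0,0.052,0.75,0]
    - [0,0,0.07,1.0,0]
    - [0,0,0.087,1.25,0]
    - [0,0,0.105,1.5,0]
    - [0,0,0.122,1.75,0]
    - [0,0,0.14,2.0,0]
    - [0,0,0.157,2.25,0]
    - [0,0,0.175,2.5,0]

```text
t: 27.3
tcp_pos: [0.4704, -0.1172, 0.1358]
tool_rot: [-0.024, 0.707, -0.707, 0.024]
force: [-0.3, 0.7, 0.3]
finger_gap: 0.007
```

Emit:
apply_moves:
  motion:
    - [0,0,0.017,0.25,0]
    - [0,0,0.035,0.5,0]
    - [0,0,0.052,0.75,0]
    - [0,0,0.07,1.0,0]
    - [0,0,0.087,1.25,0]
    - [0,0,0.105,1.5,0]
    - [0,0,0.122,1.75,0]
    - [0,0,0.14,2.0,0]
    - [0,0,0.157,2.25,0]
    - [0,0,0.175,2.5,0]

```text
t: 28.55
tcp_pos: [0.4755, -0.192, 0.1305]
tool_rot: [-0.024, 0.707, -0.707, 0.024]
force: [-0.2, 0.9, 0.2]
finger_gap: -0.0
```

```bash
python3 st.py
```

```text
t 28.55 tcp [ 0.4755 -0.192   0.1305] F [-0.21  0.93  0.19] gap -0.0
[[-0.998 -0.     0.069]
 [-0.069  0.    -0.998]
 [ 0.    -1.    -0.   ]]
downhill from middle 0.1115 across -0.0735 above top line -0.0007
```

Emit:
apply_moves:
  motion:
    - [0,0,0.017,0.25,0]
    - [0,0,0.035,0.5,0]
    - [0,0,0.052,0.75,0]
    - [0,0,0.07,1.0,0]
    - [0,0,0.087,1.25,0]
    - [0,0,0.105,1.5,0]
    - [0,0,0.122,1.75,0]
    - [0,0,0.135,1.93,0]
    - [0,0,-0.3,1.93,0]
    - [0,0,-1.0,1.9,0]
    - [0,0,-1.8,1.9,0]
    - [0,0,-2.6,1.9,0]

```text
t: 30.05
tcp_pos: [0.4794, -0.248, 0.2101]
tool_rot: [0.024, -0.707, 0.707, -0.025]
force: [0.7, -0.4, -0.1]
finger_gap: 0.001
```

Emit:
apply_moves:
  motion:
    - [0,0,-0.4,0,0]
    - [0,0.3,-0.7,0.6,0]
    - [0,0.8,-0.8,1.3,0]
    - [0,1.3,-0.8,2.2,0]
    - [0,1.8,-0.8,3.1,0]
    - [0,2.3,-0.8,4.0,0]
    - [0,2.8,-0.8,4.9,0]
    - [0,3.3,-0.8,5.8,0]
    - [0,3.8,-0.8,6.6,0]
    - [0,4.2,-0.8,7.2,0]
    - [0,4.2,-0.8,7.5,0]
    - [0,4.2,-0.8,7.5,0]

```text
t: 31.55
tcp_pos: [0.3692, -0.4819, 0.2325]
tool_rot: [-0.024, 0.707, -0.707, 0.024]
force: [-0.7, 1.1, -0.1]
finger_gap: 0.0
```

```bash
python3 st.py
python3 - <<'E'
from h import *
b=manip.snapshot("scene")[:,:,::-1];cv2.imwrite("pics/scene9.png",b)
cv2.imwrite("pics/top9.png",manip.snapshot("top")[:,:,::-1])
E
python3 stripe.py pics/scene9.png
```

```text
t 31.55 tcp [ 0.3692 -0.4819  0.2325] F [-0.71  1.09 -0.1 ] gap 0.0
[[-0.998  0.     0.068]
 [-0.068  0.    -0.998]
 [-0.    -1.    -0.   ]]
downhill from middle 0.3935 across -0.1992 above top line 0.121
deg     -59  -56  -52  -48  -44  -40  -36  -32  -28  -24  -20  -16  -12   -8   -4    0    4    8   12   16   20   24   28   32   36   40   44   48   52   56   59   64   68   72   76   80
N1 b       6    5    4    2    1    0    0    1    8   22   43   70   93   92   71   37   13    1    0    0    0    0    0    0    0    5   27   55   67   51   27    8    2    8   19   37
N1 a      18   17   15   11    8    4    1    0    0    0    0    0    0    3   18   48   82  107   88   46   12    1    0    0    0    0    0    0    3   16   31   45   48   40   34   44
N2 b       8    7    5    3    1    0    0    1    6   17   38   67   87   89   73   39   11    0    0    0    0    0    0    0    1    9   35   62   66   57   32   10    6    6   22   39
N2 a      10   10   10   10   14   20   30   47   61   68   64   48   25    8    0    0    0    0    0    0    0    0   11   37   67   86   63  
[... 2351 characters left out ...]
0    8   30   63   91  102   86   40    3    0    0    0    0    0    0    0    0    9   33   63   69   52   29   13   14   34   54   76
F4 a       5    3    0    0    0    0    2   11   28   56   85  112   96   57   17    4    0    0    0    0    0    0    0    3   19   54   75   69   45   14    1    2   10   30   51   74
F5 b       9    6    2    1    0    0    0    0    0    4   15   47   86  113   85   39    9    0    0    0    0    0    0    0    0    9   40   64   69   54   29   20   32   47   70   90
F5 a      11    7    3    1    0    0    0    0    5   19   44   78   98   94   50    9    0    0    0    0    0    0    0    0    7   28   62   76   61   35   12    7   21   37   60   80
```

View pics/scene9.png

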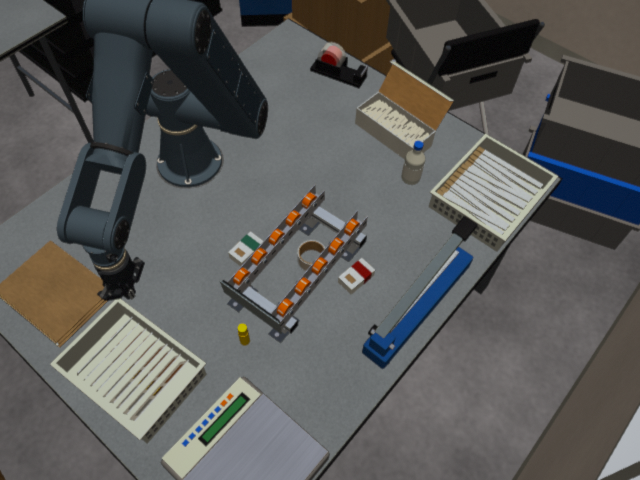

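View pics/top9.png

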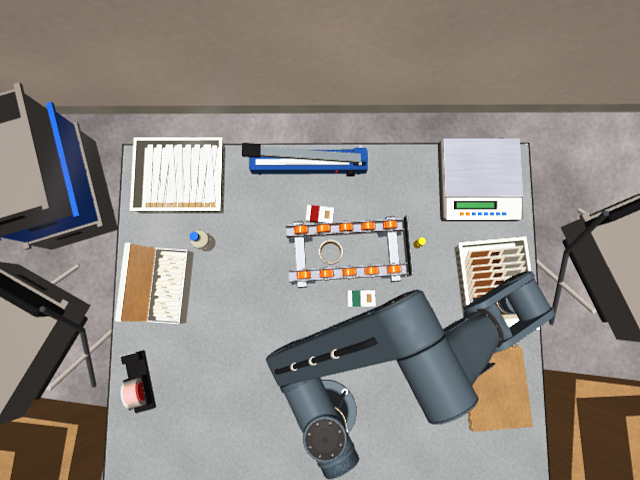

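```bash
python3 -c "
from station import manip
print(manip.sign_off())"
```

```text
the job is handed in; nothing more can be done
None
```

I ran the closed fingertips lightly down both rows, from the raised end towards the end stop. By my reading of the marks on their treads, all 10 wheels turned in the direction of travel. The near row got a second light pass. The job was handed in at about 31.6 s.

**Wheel turn:** measured from the shift of the white marks in the scene camera.

| Row | Shift of marks |
|---|---|
| Near wheel 1 | about 34° on the first pass, then about 48° on the second |
| Near wheels 2–5 | about 60° on the first pass, then about 48–50° on the second |
| Far wheels 1–5 | about 46–55° on one pass |

**Limits of this check:** the marks repeat every 60°, so a picture alone cannot tell a 60° turn from none. After the first near pass, wheels 2–5 looked almost unchanged, which is why I did the second pass. The turn values are also worked out from the light contact forces and the downhill stroke, because no joint readings were available. By that reasoning every wheel is well past the 20° required.

**Forces:** the highest reading while stroking was about 11.5 N. I only read forces at the end of each move, so I did not see peaks in between.

**Other checks:** in the last pictures I saw no change in where the other items stand, judged by eye only. The arm was clear of the track, about 0.23 m above the table, with near-zero tool force.

**One disagreement:** the two cameras placed the track about 7 mm apart along the rails. This did not affect the strokes, which ran well past each end wheel.

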